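Bar the bowl in, then hold the stand's lock pin out

TASK

I want to slide the bowl stand along its track: first lay the loose wooden retaining bar across the stand's two uprights, over the bowl, centred and down in both notches, and let go of it, with the lock pin staying in until then. Then pull the sprung lock pin in front of the stand straight up by its black knob as far as it goes, clear of its hole, and finish while still holding it fully up, with the bar still in place. Leave the bowl and everything else on the worktop where it is.

Things in the scene. Friction and masses are not known exactly. Their poses are not given: they have to be found in the camera images.
- stand: Raised bamboo bowl stand, fixed to the worktop. Origin: on the worktop under the bowl's centre; z up, y from upright to upright; lock pin on its -x side. Foot board 200 (x) x 250 (y) x 14 mm. Uprights at x = 0, y = +-95 mm, 50 mm wide in x, 18 mm thick in y, about 153 mm tall. The bowl stands between them, among four short dowels, on a board 62 mm above the worktop
- notch_a (a point): Centre of the floor of the open-topped notch in the upright at the stand's y = +95 mm, 125 mm above the worktop; axes as the stand's. Notch 25 mm wide in x, open right through in y, straight cheeks 12 mm high, above them lips flaring out to a 43 mm mouth 28 mm above the floor
- notch_b (a point): The same for the like notch in the upright at the stand's y = -95 mm
- bar_grip (a point): Loose wooden retaining bar, about 120 g: flat bar 20 (x) x 240 (y) x 12 mm, grip block 16 (x) x 50 (y) x 24 mm upright on its middle. Starts flat on the worktop, block up, left or right of the stand. This point: the block's centre, 24 mm above the bar's underside; y along the bar, z up. Same either way round. Seated, it is at x = y = 0, z = 149 mm of the stand
- pin_knob (a point): Centre of the lock pin's black knob, an upright cylinder 34 mm in diameter, 28 mm high; at x = -145, y = 0, z = 102 mm of the stand when the pin is in; rises with the pin. Under it a 20 mm neck, a fixed collar 24 mm in diameter up to z = 78 mm, and a fixed steel bracket arm 36 mm wide in y, x = -166 to -96 mm, top at z = 70 mm
- pin_hole (a point): Mouth of the seat hole that the 10 mm steel pin enters by 12 mm, 14 mm above the worktop, below the bracket arm: the middle one of five like holes 40 mm apart along the stand's y in a steel track strip, 50 (x) x 200 (y) x 14 mm, fixed to the worktop
- pin (a joint): Lift of the lock pin along the vertical, m: 0 = sprung home in its hole, 0.012 = tip just leaving the hole, 0.022 = fully up against a hard stop. A spring pulls it down with about 4 N at 0 and 9.5 N fully up; it snaps home when let go
- bowl: White ceramic bowl, 120 mm across the rim, 55 mm high, standing loose on the stand's board (rim 117 mm above the worktop, 8 mm below the seated bar). Origin: centre of its underside. Not to be moved
- scoop: Clear plastic scoop: an open box 80 x 60 x 40 mm, origin under its centre, handle 90 mm long to its -x.  Bystander: leave alone
- spoon: Steel tablespoon 200 mm long, lying along its x.  Bystander: leave alone
- tin_tall: Closed steel tin, diameter 74 mm, 105 mm high, origin under its centre.  Bystander: leave alone
- tin_low: Closed steel tin, diameter 84 mm, 55 mm high, origin under its centre.  Bystander: leave alone
- cup: White ceramic cup, diameter 76 mm, 85 mm high, origin under its centre.  Bystander: leave alone

How it is judged:
By the outcome, as a careful person would: the job done as asked, in the order asked, and still so for the second after the job is handed in, while the arm keeps its last pose, push and grip.
It also fails if it takes over 51 s, if anything falls off the work surface, if the arm or the gripper's body presses on something with over 40 N, if the wrist force passes 120 N, or if a joint passes its speed limit or range.

ROBOT

A 6-joint arm with a two-finger parallel gripper is mounted at the origin on the work surface. World frame = base frame: x ahead of the robot, y to its left, z up, the work surface at z = 0. Lengths are in mm, angles in rad, forces in N, time in s.
With the tool pointing down it reaches from about 275 to 725 mm from the base axis. Payload 5.6 kg.
Tool frame: the origin (TCP) lies on the centre line of the jaws, within the pads' length; the fingertips stand 8 mm ahead of it and the grasp point (between the pads) lies 11 mm behind it; z points along the fingers, y is the direction in which the jaws open and shut (so a half turn about z gives the same grasp; the last joint's range is limited). The gripper opens to 85 mm and grips with 20 to 120 N. Pads are 22 mm wide; open, the fingers measure 114 mm over their backs; the gripper's body (76 mm by 85 mm) begins 54 mm behind the grasp point. The pads swing forward as they close: fully open they stand 13 mm farther back than shut.
Start: joints at [-1.007, 0.255, 0.108, 0, -1.424, -0.285], TCP at [151.381, -528.75, 239.283] pointing down, gripper open.
Joint ranges: [-2.95, 2.95], [-1.21, 1.97], [-1.09, 1.5], [-2.87, 1.71], [-2.94, -0.07], [-3.05, 3.05]. Speed limits (rad/s): [2.57, 2.57, 3.14, 3.14, 3.14, 3.14].

INTERFACE

Orientations are given as a 3x3 rotation matrix whose columns are the frame's x, y, z axes.
In Python, from plant import telemetry, read_camera, manip gives the robot as it stands. The module is installed in compiled form; this text tells all that it offers.
- The arm moves only by the tool apply_moves, never from a script. Its argument "increments" is a list of rows, each a list of 3 entries, a list of its own where there are three numbers: the closure, from 0 (fully open) to 1 (shut), then the shift along the tool's x, y, z in units of 50 mm (1.0 is 50 mm), then the turn, a rotation vector about the tool's x, y, z in units of 6 degrees (1.0 is 6 degrees). In form: [[fingers, [x, y, z], [ax, ay, az]], ...]. A call has 1 to 5 rows; each row shifts and turns the commanded pose from where the row before left it, along the tool's axes as they then stand; what a row does not reach is not made up. A row lasts 1/10 s, in which the tool goes at most 50 mm and 8.59 degrees, less where a joint would pass 70% of its speed; a pose out of reach is approached as far as the arm can. A call is refused whole if a number of a shift passes 1 or a number of a turn 1, either way. A call with a gripper value outside its range is refused whole. The fingers move at their own pace and stop on an object; "grip_force" is the grip in N (left out, the last holds). Time passes only in rows, so rows that do not move let the fingers close. It gives the time, the measured TCP pose, the force and the opening at its end, in the units of the state.
- telemetry.get_state(): the state, without advancing time (a new reading comes with each control period).
- read_camera(name): name is "side" or "top" or "wrist"; returns a dict with "img" (384x512x3 uint8, red, green, blue), "intrinsics" (3x3 intrinsics, pixels), "k1" (the pictures are not rectified: a ray, as slopes to the right and down, at radius r is drawn at 1 + k1 r^2 times it, then the intrinsics apply), "camera_from_world" (4x4, takes a point from world to camera coordinates). Camera axes: x right, y down, z forward; pixel columns grow to the right and rows downward; lengths in mm; the calibration is good to about 2 mm. A picture is of the moment at which its call begins. There is no depth.
- manip.close_job(): hands the job in, once; it reports no verdict.
The state is a dict: "t": time; "joints": joint angles; "joint_vel": joint speeds; "joint_torque": joint torques, N m; "tool_pos": TCP position; "orientation": TCP orientation; "contact_force": force on the tool from outside, world axes, zero at the start; "torque": the same for the moment, N m; "width": finger opening in mm.
Only numpy, scipy, OpenCV 4.12 (cv2) and the standard library are available. Lean on these libraries where they do the work, as an engineer would, in place of code of your own. Each camera call takes 0.05 s, during which the arm holds its last target.

## Working session

There is one attempt and no reset: what is moved stays moved. The work goes in short steps, Python scripts to look and compute and a tool call to move; the robot and the scene stay as the last step left them, time stands still between calls to the robot, and variables do not carry over. Pictures are saved under pics/ and viewed, and the job is handed in when it is done.

Besides the shell and the picture viewer there is one more tool, called after ">>>" as name([rows], argument=value, ...), one row to a line, values as JSON. apply_moves: Moves the arm, as the interface text tells. Its arguments: {"type":"object","properties":{"increments":{"type":"array"},"grip_force":{"type":"number"}},"required":["increments"]}

```bash
mkdir -p pics
python3 - <<'E'
from plant import telemetry, read_camera
import cv2, numpy as np, pickle
print(telemetry.get_state())
d={}
for n in ["side","top","wrist"]:
    r=read_camera(n); d[n]=r
    cv2.imwrite(f"pics/{n}0.png",r["img"][:,:,::-1])
    print(n,r["intrinsics"].tolist(),r["k1"],np.round(r["camera_from_world"],4).tolist())
pickle.dump(d,open("c0.pkl","wb"))
E
```

```text
{'t': 0.0, 'joints': array([-1.00737243e+00,  2.55788135e-01,  1.06995274e-01, -5.00758601e-04,
       -1.42389211e+00, -2.84582981e-01]), 'joint_vel': array([ 0.00136157,  0.00040921,  0.00041839,  0.00049701, -0.00064866,
       -0.00095618]), 'joint_torque': array([ 6.76792897e-04, -3.86630702e+01,  2.37932897e+01,  5.36495090e+00,
       -6.17310972e-03, -1.91660251e-05]), 'tool_pos': array([ 151.3069526 , -528.27687525,  238.36644565]), 'orientation': array([[-9.61395396e-01, -2.75170027e-01, -5.89888548e-04],
       [-2.75170654e-01,  9.61393596e-01,  1.86127129e-03],
       [ 5.49490013e-05,  1.95173767e-03, -9.99998094e-01]]), 'contact_force': array([ 0.59253484, -0.59276028,  0.48977411]), 'torque': array([ 0.02064981, -0.04268471, -0.02520821]), 'width': 85.41357034745069}
side [[359.2232790391631, 0.0, 258.16352979885403], [0.0, 359.2232790391631, 191.83988234011866], [0.0, 0.0, 1.0]] -0.09090464542199626 [[-0.9158, -0.4012, 0.0167, 518.9693], [-0.2239, 0.4757, -0.8506, 218.7869], [0.3333, -0.7828, -0.5255, 1217.1567], [0.0, 0.0, 0.0, 1.0]]
top [[452.22542569435484, 0.0, 259.7404994189771], [0.0, 452.22542569435484, 194.53511887561646], [0.0, 0.0, 1.0]] -0.01723483122315623 [[-0.0087, -0.9999, -0.0054, 19.8443], [-0.992, 0.0093, -0.1261, 594.0346], [0.1261, 0.0043, -0.992, 1330.4727], [0.0, 0.0, 0.0, 1.0]]
wrist [[340.1914080295662, 0.0, 250.68681216816552], [0.0, 340.1914080295662, 197.97225603283607], [0.0, 0.0, 1.0]] -0.08518872715023114 [[-0.2753, 0.9613, 0.0012, 548.7569], [0.9136, 0.2613, 0.3115, -40.2644], [0.2991, 0.0869, -0.9503, 380.3409], [0.0, 0.0, 0.0, 1.0]]
```

View pics/top0.png

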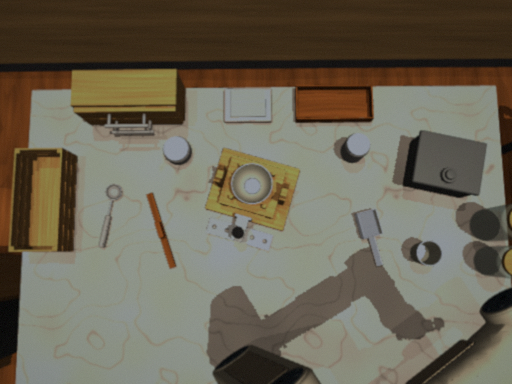

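View pics/side0.png

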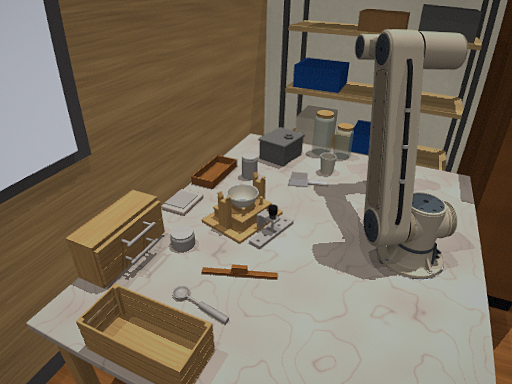

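View pics/wrist0.png

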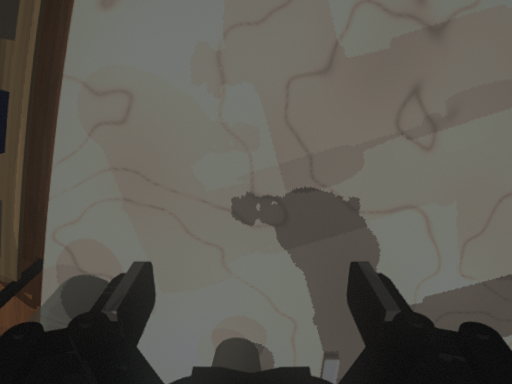

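The top view shows the bar (orange, about (161,231)) left of the stand (bowl at about (252,184)), and the pin knob at about (238,232). The robot is at the bottom of the picture. I'll enlarge it to measure.

```bash
cat > h.py <<'E'
import numpy as np, cv2
def ray(r,uv):
    K=r["intrinsics"]; T=r["camera_from_world"]
    p=cv2.undistortPoints(np.array([[uv]],float),K,np.array([r["k1"],0,0,0,0.]))[0,0]
    d=T[:3,:3].T@np.array([p[0],p[1],1.]); o=-T[:3,:3].T@T[:3,3]
    return o,d
def onz(r,uv,z):
    o,d=ray(r,uv); return o+d*(z-o[2])/d[2]
def proj(r,P):
    T=r["camera_from_world"]
    return cv2.projectPoints(np.array([P],float),cv2.Rodrigues(np.ascontiguousarray(T[:3,:3]))[0],T[:3,3].copy(),r["intrinsics"],np.array([r["k1"],0,0,0,0.]))[0][0,0]
def tri(r1,u1,r2,u2):
    o1,d1=ray(r1,u1);o2,d2=ray(r2,u2)
    A=np.stack([d1,-d2],1); s=np.linalg.lstsq(A,o2-o1,rcond=None)[0]
    a=o1+d1*s[0];b=o2+d2*s[1]; return (a+b)/2,np.linalg.norm(a-b)
E
python3 - <<'E'
import pickle,cv2,numpy as np
from h import *
d=pickle.load(open("c0.pkl","rb"))
im=d["top"]["img"]
c=im[140:280,130:310,::-1]
cv2.imwrite("pics/topc.png",cv2.resize(c,None,fx=4.2,fy=4.2,interpolation=cv2.INTER_CUBIC))
c=d["side"]["img"][160:290,190:310,::-1]
cv2.imwrite("pics/sidec.png",cv2.resize(c,None,fx=4.6,fy=4.6,interpolation=cv2.INTER_CUBIC))
E
```

```text
(no output)
```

View pics/topc.png

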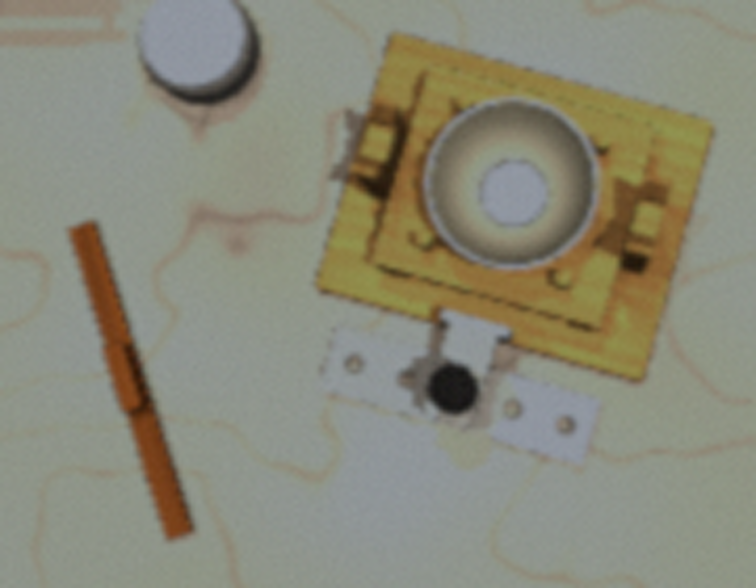

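View pics/sidec.png

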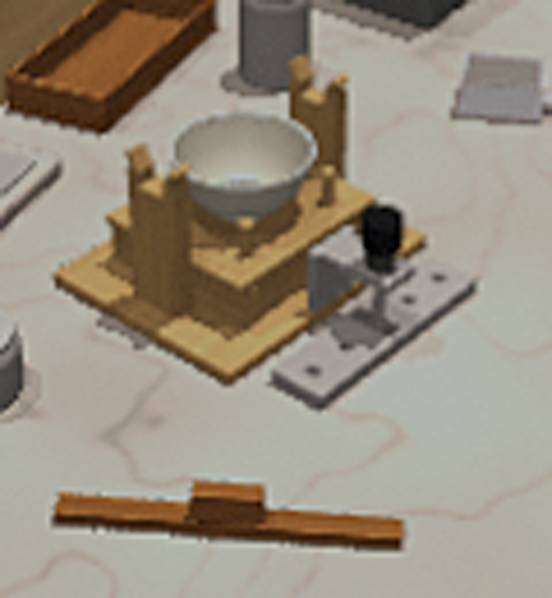

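The crops show the foot board corners at about (392,33), (714,128), (642,381) and (318,289), the bowl rim circle, the knob at (452,388), and the bar from (83,228) to (180,533). I'll convert these to world coordinates.

Run:
```python
import pickle,cv2,numpy as np
from h import *
d=pickle.load(open("c0.pkl","rb")); r=d["top"]; s=d["side"]
f=lambda u,v:((u+.5)/4.2-.5+130,(v+.5)/4.2-.5+140)
g=lambda u,v:((u+.5)/4.6-.5+190,(v+.5)/4.6-.5+160)
C=np.array([onz(r,f(*p),14) for p in [(392,33),(714,128),(642,381),(318,289)]])
print("corners",C.round(1).tolist(),[np.linalg.norm(C[i]-C[(i+1)%4]).round(1) for i in range(4)])
print("foot centre",C.mean(0)); 
ax=(C[0]-C[3]+C[1]-C[2]); print("x axis yaw",np.degrees(np.arctan2(ax[1],ax[0])))
ay=(C[0]-C[1]+C[3]-C[2]); print("y axis yaw-90",np.degrees(np.arctan2(ay[1],ay[0]))-90)
# bowl rim by extents
print("bowl",onz(r,f(511,183),117))
print("knob top",onz(r,f(452,387),116))
im=r["img"].astype(int)
# bar mask
h=cv2.cvtColor(r["img"],cv2.COLOR_RGB2HSV)
m=((h[...,1]>150)&(h[...,0]<14)&(h[...,2]>60)).astype(np.uint8); m[:, :140]=0;m[:,190:]=0;m[:185]=0;m[280:]=0
rect=cv2.minAreaRect(cv2.findNonZero(m)); print(m.sum(),rect)
b=cv2.boxPoints(rect); B=np.array([onz(r,p,12) for p in b]); print(B.round(1).tolist(),B.mean(0))
e=[onz(r,f(83,228),12),onz(r,f(180,533),12)];print("ends",e,np.linalg.norm(e[0]-e[1]))
v=e[0]-e[1];print("bar yaw (y axis) -90:",np.degrees(np.arctan2(v[1],v[0]))-90)
print("mid",(e[0]+e[1])/2)
# side check
print("side bar block top corners",[onz(s,g(*p),36).round(1) for p in [(193,484),(262,486),(265,502),(190,502)]])
print("side foot corners",[onz(s,g(*p),14).round(1) for p in [(57,276),(229,372),(425,238)]])
print("knob tri",tri(r,f(452,387),s,g(384,209+6)))
```

```text
corners [[746.3, 128.2, 14.0], [672.4, -109.6, 14.0], [486.6, -53.7, 14.0], [555.8, 181.9, 14.0]] [np.float64(249.0), np.float64(194.0), np.float64(245.6), np.float64(198.0)]
foot centre [615.27421158  36.69139615  14.        ]
x axis yaw -16.24727048158974
y axis yaw-90 -16.823868529868903
bowl [617.00772816  38.03684322 117.        ]
knob top [478.91194107  78.58607759 116.        ]
412 ((160.2982940673828, 230.2232666015625), (76.58058166503906, 6.237332820892334), 72.34988403320312)
[[600.3, 366.9, 12.0], [606.0, 348.6, 12.0], [382.4, 273.5, 12.0], [376.9, 291.4, 12.0]] [491.40647432 320.11189346  12.        ]
ends [array([602.60012065, 355.63543069,  12.        ]), array([380.21225541, 280.71623577,  12.        ])] 234.66837956945702
bar yaw (y axis) -90: -71.38208713662632
mid [491.40618803 318.17583323  12.        ]
side bar block top corners [array([515.3, 325.4,  36. ]), array([472.1, 307.5,  36. ]), array([463.7, 320.6,  36. ]), array([509.2, 341.7,  36. ])]
side foot corners [array([739.8, 133.6,  14. ]), array([557.7, 184.4,  14. ]), array([485. , -45.9,  14. ])]
knob tri (array([478.2626695 ,  78.3878381 , 115.68803909]), np.float64(1.392175597678455))
```

>>> apply_moves([
  [0, [-0.3, 0.4, 0], [0, 0, 0]],
  [0, [-0.5, 0.65, 0], [0, 0, 0]],
  [0, [-0.5, 0.65, 0], [0, 0, 0]],
  [0, [-0.5, 0.65, 0], [0, 0, 0]],
  [0, [-0.5, 0.65, 0], [0, 0, 0]],
])

```text
t: 0.65
tool_pos: [220.7, -351.3, 238.9]
orientation: [[-0.962, -0.275, -0.0], [-0.275, 0.962, 0.0], [0.0, 0.0, -1.0]]
contact_force: [1.8, 1.2, 0.9]
width: 85.3
```

>>> apply_moves([
  [0, [-0.5, 0.65, 0], [0, 0, 0]],
  [0, [-0.5, 0.65, 0], [0, 0, 0]],
  [0, [-0.5, 0.65, 0], [0, 0, 0]],
  [0, [-0.5, 0.65, 0], [0, 0, 0]],
  [0, [-0.5, 0.65, 0], [0, 0, 0]],
])

```text
t: 1.15
tool_pos: [296.1, -160.7, 239.3]
orientation: [[-0.961, -0.275, 0.0], [-0.275, 0.961, 0.0], [-0.0, 0.0, -1.0]]
contact_force: [0.7, 0.3, 1.3]
width: 85.1
```

>>> apply_moves([
  [0, [-0.5, 0.65, 0], [0, 0, 0]],
  [0, [-0.5, 0.65, 0], [0, 0, 0]],
  [0, [-0.5, 0.65, 0], [0, 0, 0]],
  [0, [-0.5, 0.65, 0], [0, 0, 0]],
  [0, [-0.5, 0.65, 0], [0, 0, 0]],
])

```text
t: 1.65
tool_pos: [371.6, 30.2, 239.3]
orientation: [[-0.961, -0.276, 0.0], [-0.276, 0.961, 0.0], [-0.0, 0.0, -1.0]]
contact_force: [1.1, -0.2, -0.1]
width: 85.3
```

>>> apply_moves([
  [0, [-0.5, 0.65, 0], [0, 0, 0]],
  [0, [-0.5, 0.65, 0], [0, 0, 0]],
  [0, [-0.5, 0.6, 0], [0, 0, 0]],
  [0, [-0.3, 0.3, 0], [0, 0, 0]],
  [0, [0, 0, 0], [0, 0, 0]],
])

```text
t: 2.15
tool_pos: [428.4, 160.8, 238.2]
orientation: [[-0.961, -0.277, -0.002], [-0.277, 0.961, -0.001], [0.002, -0.001, -1.0]]
contact_force: [-0.1, -1.7, -0.1]
width: 85.6
```

Run:
```python
from plant import telemetry, read_camera
import cv2, numpy as np, pickle
from h import *
s=telemetry.get_state(); print(s["joints"].round(3),s["tool_pos"].round(1))
r=read_camera("wrist"); pickle.dump(r,open("w1.pkl","wb"))
print("cam pos",ray(r,(250,198))[0], proj(r,[491,319,36]))
cv2.imwrite("pics/w1.png",r["img"][:,:,::-1])
```

```text
[ 0.703  0.073 -0.116 -0.    -1.384 -1.993] [428.4 160.8 238.2]
cam pos [351.37213359 139.31830521 373.12458145] [370.02773119 260.68157687]
```

View pics/w1.png

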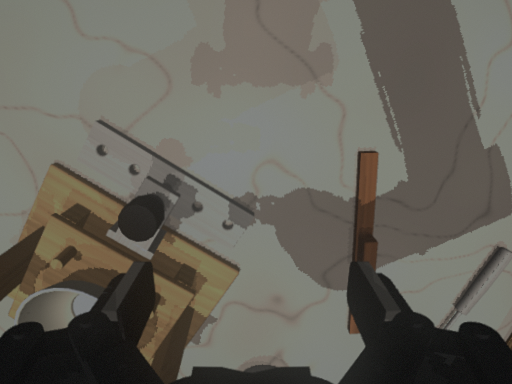

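The wrist view shows the bar from (368,152) to (353,333), with its block near (367,250). The knob is at (143,214) and the bowl at the lower left. I'll enlarge the bar.

Run:
```python
import pickle
from h import *
r=pickle.load(open("w1.pkl","rb"))
c=r["img"][140:345,320:410,::-1]
cv2.imwrite("pics/w1c.png",cv2.resize(c,None,fx=2.9,fy=2.9,interpolation=cv2.INTER_CUBIC))
```

```text
(no output)
```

View pics/w1c.png

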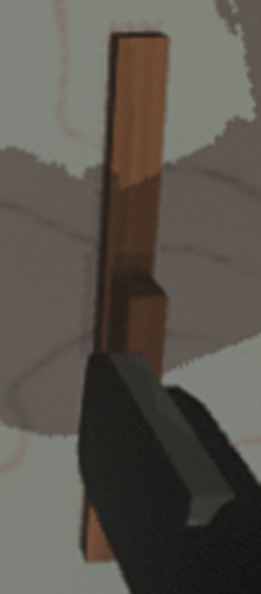

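Run:
```python
import pickle
from h import *
r=pickle.load(open("w1.pkl","rb"))
f=lambda u,v:((u+.5)/2.9-.5+320,(v+.5)/2.9-.5+140)
a,b=onz(r,f(117,38),12),onz(r,f(168,38),12); e=(a+b)/2
c,d=onz(r,f(130,296),36),onz(r,f(167,296),36); k=(c+d)/2
print(a,b,c,d)
print("end mid",e,"block end",k,"bar w",np.linalg.norm(a-b),"blk w",np.linalg.norm(c-d))
for l in [(onz(r,f(168,38),12),onz(r,f(150,560),0))]:pass
v=(k-e)[:2];print(np.linalg.norm(v),np.degrees(np.arctan2(v[1],v[0]))); u=v/np.linalg.norm(v)
print("center",e[:2]+120*u,k[:2]+25*u)
```

```text
[382.35345904 270.86310222  12.        ] [376.80834355 289.48134098  12.        ] [470.88784557 303.81280334  36.        ] [467.01461823 317.66456623  36.        ]
end mid [379.5809013 280.1722216  12.       ] block end [468.9512319  310.73868478  36.        ] bar w 19.426454138423757 blk w 14.383088169282297
94.45297593632431 18.881726913776006
center [493.12353525 319.00610212] [492.6059473  318.82907656]
```

```bash
cat > plan.py <<'E'
import sys,numpy as np
from plant import telemetry
s=telemetry.get_state(); R=np.array(s["orientation"]); p=np.array(s["tool_pos"])
x,y,z,yaw=map(float,sys.argv[1:5])   # yaw of tool y, deg
a=np.radians(yaw); ty=np.array([np.cos(a),np.sin(a),0]); tz=np.array([0,0,-1.]); Rt=np.stack([np.cross(ty,tz),ty,tz],1)
from scipy.spatial.transform import Rotation as Q
print("shift units now-frame",(R.T@(np.array([x,y,z])-p)/50).round(3),"turn units",(np.degrees(Q.from_matrix(R.T@Rt).as_rotvec())/6).round(3))
print("shift units target-frame",(Rt.T@(np.array([x,y,z])-p)/50).round(3))
print(s["t"],p.round(1),s["joints"].round(2),s["contact_force"].round(1),s["width"])
E
python3 plan.py 492.5 319 100 108.5
```

```text
shift units now-frame [-2.13   2.707  2.764] turn units [-0.005 -0.018 -0.408]
shift units target-frame [-2.239  2.612  2.769]
2.2 [427.8 159.6 238.5] [ 0.7   0.07 -0.12 -0.   -1.38 -1.99] [ 0.6 -0.   0.1] 85.58738898383245
```

>>> apply_moves([
  [0, [0, 0, 0], [0, 0, -0.41]],
  [0, [-0.5, 0.6, 0.2], [0, 0, 0]],
  [0, [-0.6, 0.7, 0.6], [0, 0, 0]],
  [0, [-0.6, 0.7, 0.7], [0, 0, 0]],
  [0, [-0.4, 0.5, 0.7], [0, 0, 0]],
])

```text
t: 2.7
tool_pos: [484.9, 302.0, 136.6]
orientation: [[-0.949, -0.316, 0.002], [-0.316, 0.949, 0.002], [-0.002, 0.001, -1.0]]
contact_force: [0.9, -0.2, 0.3]
width: 85.1
```

>>> apply_moves([
  [0, [-0.14, 0.12, 0.5], [0, 0, 0]],
  [0, [0, 0, 0.07], [0, 0, 0]],
  [0, [0, 0, 0], [0, 0, 0]],
])

```text
t: 3.0
tool_pos: [488.5, 307.7, 108.3]
orientation: [[-0.949, -0.316, -0.001], [-0.316, 0.949, -0.001], [0.001, -0.001, -1.0]]
contact_force: [0.3, -0.6, -0.5]
width: 85.4
```

```bash
python3 plan.py 492.5 319 23 108.5
python3 - <<'E'
from plant import telemetry, read_camera
from h import *
import pickle
r=read_camera("wrist"); pickle.dump(r,open("w2.pkl","wb"))
print(proj(r,[492.5,319,36]))
cv2.imwrite("pics/w2.png",r["img"][:,:,::-1])
E
```

```text
shift units now-frame [-0.15   0.191  1.706] turn units [-0.01  -0.011 -0.015]
shift units target-frame [-0.148  0.189  1.706]
3.0 [488.5 307.7 108.3] [ 0.83  0.38 -0.06  0.   -1.14 -2.08] [ 0.3 -0.6 -0.5] 85.3955217586669
[264.3965144  226.49127623]
```

View pics/w2.png

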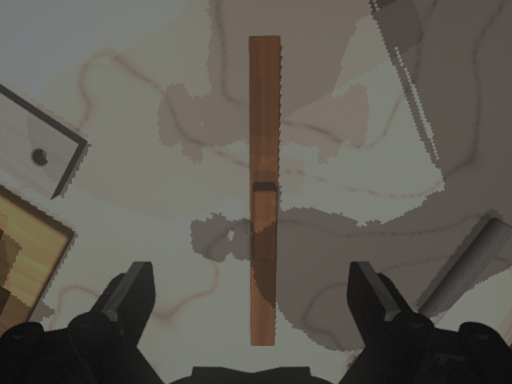

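The wrist view now has the bar vertical: near end (249–280, 37), far end (251–275, 346), block end edge (253–276, 191).

```bash
python3 - <<'E'
import pickle
from h import *
r=pickle.load(open("w2.pkl","rb"))
a=(onz(r,(249.5,37),12)+onz(r,(280,37),12))/2
b=(onz(r,(251,345.5),12)+onz(r,(275,345.5),12))/2
v=b-a; print(a,b,np.linalg.norm(v),np.degrees(np.arctan2(v[1],v[0])),(a+b)/2)
k=(onz(r,(253,191),36)+onz(r,(276,191),36))/2; print(k, k+25*v/np.linalg.norm(v))
E
python3 plan.py 492.5 319 23 108.5
```

```text
[379.99004871 281.3041295   12.        ] [605.79748825 358.19935067  12.        ] 238.54113856379792 18.80547944878766 [492.89376848 319.75174008  12.        ]
[469.38514064 311.04478266  36.        ] [493.05060155 319.10368831  36.        ]
shift units now-frame [-0.132  0.185  1.734] turn units [ 0.     0.013 -0.016]
shift units target-frame [-0.135  0.185  1.734]
3.05 [489.1 308.1 109.7] [ 0.83  0.38 -0.05  0.   -1.14 -2.08] [-0.3 -0.7  0.8] 85.74433171705358
```

>>> apply_moves([
  [0, [-0.15, 0.19, 0.2], [0, 0, -0.03]],
  [0, [0, 0, 0.5], [0, 0, 0]],
  [0, [0, 0, 0.5], [0, 0, 0]],
  [0, [0, 0, 0.2], [0, 0, 0]],
  [0, [0, 0, 0], [0, 0, 0]],
])

```text
t: 3.55
tool_pos: [492.5, 319.8, 37.8]
orientation: [[-0.948, -0.319, -0.001], [-0.319, 0.948, -0.001], [0.001, -0.001, -1.0]]
contact_force: [-0.5, -0.4, 0.9]
width: 85.2
```

```bash
python3 plan.py 493 319.3 23 108.6
```

```text
shift units now-frame [-0.007 -0.012  0.296] turn units [-0.007 -0.013 -0.   ]
shift units target-frame [-0.006 -0.012  0.296]
3.55 [492.5 319.8  37.8] [ 0.84  0.46 -0.12 -0.   -0.99 -2.09] [-0.5 -0.4  0.9] 85.18233360014416
```

>>> apply_moves([
  [0, [0, 0, 0.2], [0, 0, 0]],
  [0, [0, 0, 0.08], [0, 0, 0]],
  [0.5, [0, 0, 0], [0, 0, 0]],
  [0.7, [0, 0, 0], [0, 0, 0]],
  [0.85, [0, 0, 0], [0, 0, 0]],
], grip_force=40)

```text
t: 4.05
tool_pos: [493.1, 320.5, 24.8]
orientation: [[-0.948, -0.319, 0.001], [-0.319, 0.948, 0.001], [-0.001, 0.0, -1.0]]
contact_force: [0.7, -0.1, 0.0]
width: 43.8
```

>>> apply_moves([
  [1, [0, 0, 0], [0, 0, 0]],
  [1, [0, 0, 0], [0, 0, 0]],
  [1, [0, 0, 0], [0, 0, 0]],
  [1, [0, 0, 0], [0, 0, 0]],
])

```text
t: 4.45
tool_pos: [493.0, 320.4, 24.7]
orientation: [[-0.948, -0.319, 0.001], [-0.319, 0.948, 0.0], [-0.001, 0.0, -1.0]]
contact_force: [-0.1, -1.4, 1.9]
width: 15.3
```

>>> apply_moves([
  [1, [0, 0, -0.2], [0, 0, 0]],
  [1, [0, 0, -0.5], [0, 0, 0]],
  [1, [0, 0, -0.6], [0, 0, 0]],
  [1, [0, 0, -0.6], [0, 0, -0.4]],
  [1, [0, 0, -0.6], [0, 0, -0.8]],
])

```text
t: 4.95
tool_pos: [492.4, 320.0, 150.7]
orientation: [[-0.899, -0.437, -0.001], [-0.437, 0.899, -0.0], [0.001, 0.0, -1.0]]
contact_force: [0.6, 0.5, -1.5]
width: 14.9
```

>>> apply_moves([
  [1, [0, 0, -0.6], [0, 0, -0.9]],
  [1, [0, 0, -0.6], [0, 0, -0.9]],
  [1, [0, 0, -0.4], [0, 0, -0.9]],
  [1, [0, 0, 0], [0, 0, -0.9]],
  [1, [0, 0, 0], [0, 0, -0.9]],
])

```text
t: 5.45
tool_pos: [492.6, 320.4, 230.4]
orientation: [[-0.601, -0.799, 0.0], [-0.799, 0.601, 0.001], [-0.001, 0.0, -1.0]]
contact_force: [0.3, 0.4, -2.3]
width: 14.9
```

>>> apply_moves([
  [1, [0, 0, 0], [0, 0, -0.9]],
  [1, [0, 0, 0], [0, 0, -0.9]],
  [1, [0, 0, 0], [0, 0, -0.9]],
  [1, [0, 0, 0], [0, 0, -0.77]],
  [1, [0, 0, 0], [0, 0, 0]],
])

```text
t: 5.95
tool_pos: [492.5, 320.1, 229.4]
orientation: [[-0.281, -0.96, -0.001], [-0.96, 0.281, -0.0], [0.0, 0.001, -1.0]]
contact_force: [0.4, -0.1, -2.1]
width: 14.6
```

```bash
python3 plan.py 617 38 230 163.6
```

```text
shift units now-frame [ 4.714 -3.976 -0.013] turn units [ 0.005 -0.004  0.012]
shift units target-frame [ 4.709 -3.982 -0.013]
5.95 [492.5 320.1 229.4] [ 0.84  0.33  0.19 -0.   -1.43 -1.13] [ 0.4 -0.1 -2.1] 14.630655031802657
```

>>> apply_moves([
  [1, [0.3, -0.25, 0], [0, 0, 0]],
  [1, [0.6, -0.5, 0], [0, 0, 0]],
  [1, [0.6, -0.5, 0], [0, 0, 0]],
  [1, [0.6, -0.5, 0], [0, 0, 0]],
  [1, [0.6, -0.5, 0], [0, 0, 0]],
])

```text
t: 6.45
tool_pos: [562.9, 157.6, 229.5]
orientation: [[-0.284, -0.959, -0.0], [-0.959, 0.284, 0.0], [-0.0, 0.0, -1.0]]
contact_force: [1.4, -0.2, -1.4]
width: 14.8
```

>>> apply_moves([
  [1, [0.6, -0.5, 0], [0, 0, 0]],
  [1, [0.6, -0.5, 0], [0, 0, 0]],
  [1, [0.5, -0.45, 0], [0, 0, 0]],
  [1, [0.3, -0.28, 0], [0, 0, 0]],
  [1, [0, 0, 0], [0, 0, 0]],
])

```text
t: 6.95
tool_pos: [618.0, 36.1, 228.8]
orientation: [[-0.287, -0.958, -0.001], [-0.958, 0.287, -0.001], [0.001, 0.001, -1.0]]
contact_force: [-0.0, -0.2, -2.0]
width: 15.4
```

```bash
python3 plan.py 617 38 230 163.6
python3 - <<'E'
from plant import telemetry, read_camera
from h import *
import pickle
D={}
for n in ["wrist","side","top"]:
    r=D[n]=read_camera(n); cv2.imwrite(f"pics/{n}3.png",r["img"][:,:,::-1])
pickle.dump(D,open("c3.pkl","wb"))
c=D["side"]["img"][120:250,190:310,::-1]
cv2.imwrite("pics/side3c.png",cv2.resize(c,None,fx=4.6,fy=4.6,interpolation=cv2.INTER_CUBIC))
E
```

```text
shift units now-frame [-0.03   0.03  -0.024] turn units [ 0.008 -0.009 -0.049]
shift units target-frame [-0.03   0.03  -0.024]
6.95 [618.   36.1 228.8] [ 0.31  0.4   0.28  0.   -1.46 -0.6 ] [-0.  -0.2 -2. ] 15.382368302863162
```

View pics/wrist3.png

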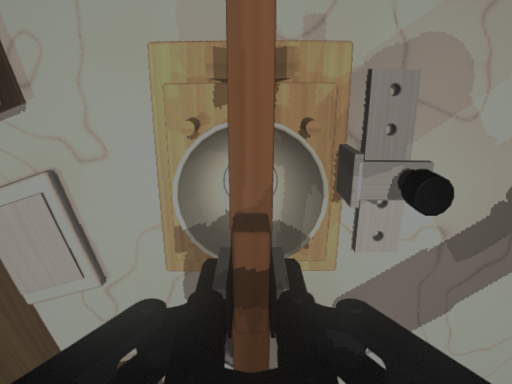

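View pics/side3c.png

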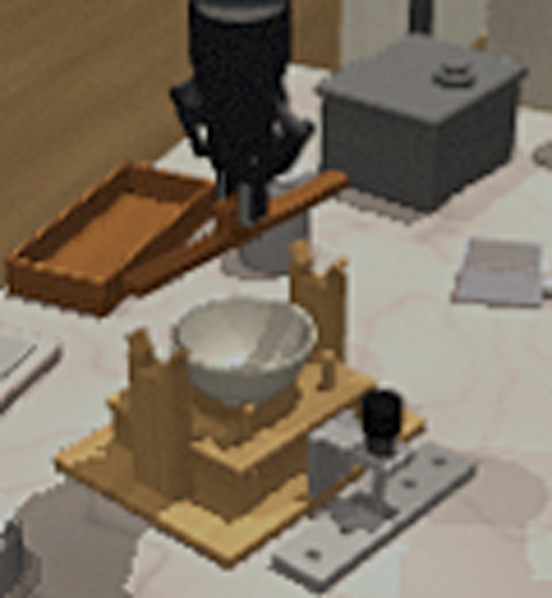

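View pics/top3.png

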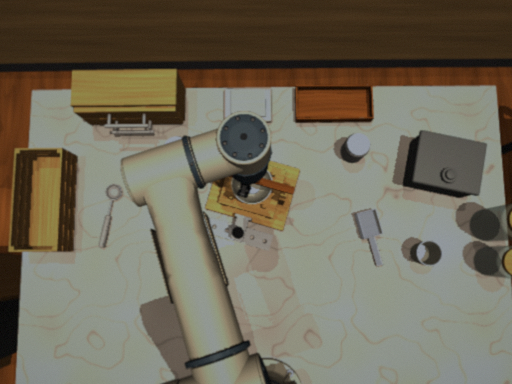

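The wrist view shows the bar over the bowl (rim centre about (250,189)) with foot corners at (149,42), (353,42), (336,271) and (165,271). The side view shows the bar level and above both uprights. I'll use the wrist view to refine the stand pose.

Run:
```python
import pickle
from h import *
r=pickle.load(open("c3.pkl","rb"))["wrist"]
C=np.array([onz(r,p,14) for p in [(149.5,42),(352.5,41),(336,271),(165.5,271)]])
print(C.round(1).tolist(),[np.linalg.norm(C[i]-C[(i+1)%4]).round(1) for i in range(4)],C.mean(0))
v=C[1]-C[0]+C[2]-C[3]; w=C[3]-C[0]+C[2]-C[1]
print("yaw x",np.degrees(np.arctan2(-v[1],-v[0])),"y",np.degrees(np.arctan2(w[1],w[0]))-90)
# bowl rim extreme points
print("bowl L/R",onz(r,(174,190),117),onz(r,(328,190),117),"top",onz(r,(251,119),117))
print("knob",onz(r,(434,190),116))
im=r["img"]; b=im[60:240,140:380]
cv2.imwrite("pics/w3c.png",cv2.resize(b[:,:,::-1],None,fx=3,fy=3,interpolation=cv2.INTER_CUBIC))
```

```text
[[675.4, -109.8, 14.0], [487.9, -54.6, 14.0], [557.3, 184.8, 14.0], [749.1, 127.2, 14.0]] [np.float64(195.5), np.float64(249.3), np.float64(200.3), np.float64(248.2)] [617.41237236  36.90776803  14.        ]
yaw x -16.555388217617566 y -16.725061643928555
bowl L/R [671.83103637  14.43004965 117.        ] [559.65781637  48.06733789 117.        ] top [600.62039768 -19.326859   117.        ]
knob [478.94121559  72.43855803 116.        ]
```

View pics/w3c.png

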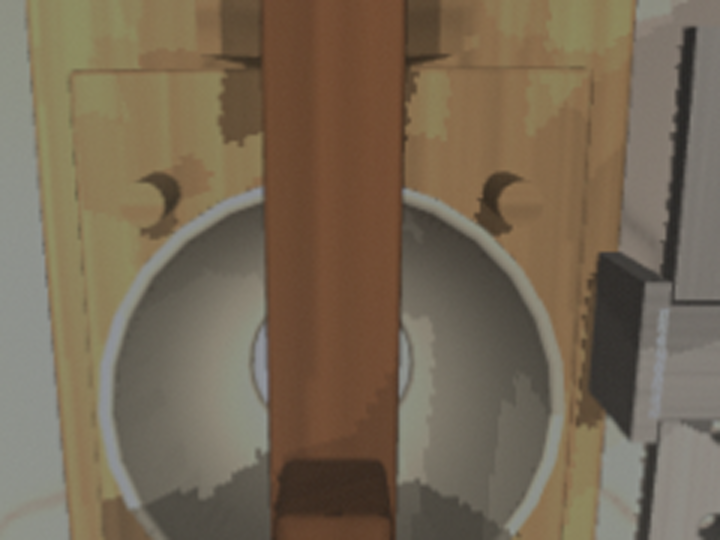

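>>> apply_moves([
  [1, [-0.02, 0.02, 0.2], [0, 0, 0]],
  [1, [0, 0, 0.3], [0, 0, 0]],
  [1, [0, 0, 0.3], [0, 0, 0]],
  [1, [0, 0, 0.2], [0, 0, 0]],
  [1, [0, 0, 0], [0, 0, 0]],
])

```text
t: 7.6
tool_pos: [615.5, 40.5, 177.2]
orientation: [[-0.281, -0.96, -0.004], [-0.96, 0.281, -0.0], [0.002, 0.003, -1.0]]
contact_force: [0.2, -0.2, -1.1]
width: 15.3
```

```bash
python3 plan.py 617.3 37.5 149.7 163.4
python3 - <<'E'
from plant import telemetry, read_camera
from h import *
import pickle
D={}
for n in ["side","wrist"]:
    r=D[n]=read_camera(n)
pickle.dump(D,open("c4.pkl","wb"))
c=D["side"]["img"][150:250,190:290,::-1]
cv2.imwrite("pics/side4c.png",cv2.resize(c,None,fx=6,fy=6,interpolation=cv2.INTER_CUBIC))
cv2.imwrite("pics/w4.png",D["wrist"]["img"][:,:,::-1])
E
```

```text
shift units now-frame [ 0.048 -0.053  0.551] turn units [ 0.032 -0.015  0.045]
shift units target-frame [ 0.048 -0.051  0.551]
7.6 [615.5  40.5 177.2] [ 0.32  0.41  0.18 -0.   -1.34 -0.6 ] [ 0.2 -0.2 -1.1] 15.317483400150797
```

View pics/side4c.png

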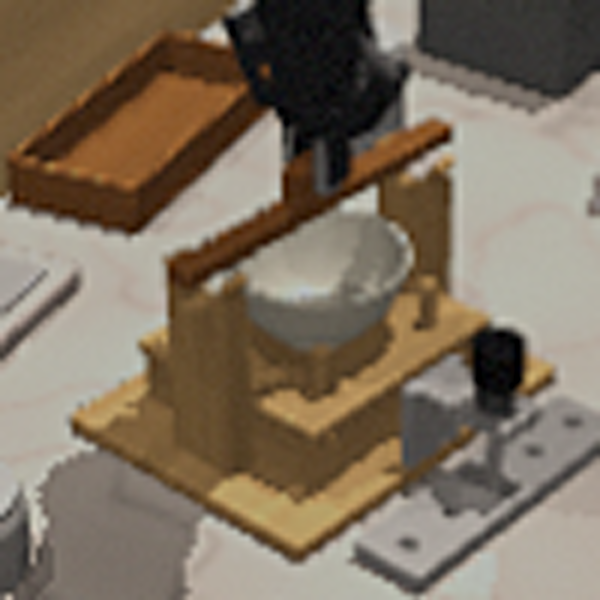

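View pics/w4.png

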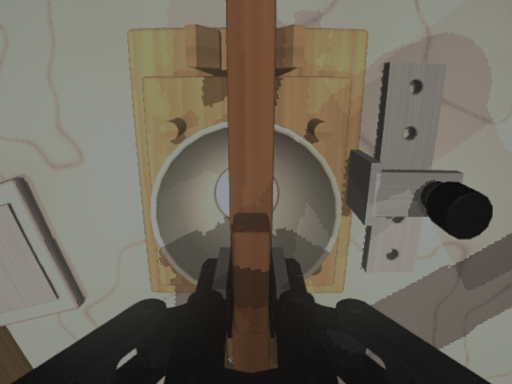

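The wrist view shows the -y upright's prongs (189–220 and 277–303 at rows 27–70) either side of the bar (228–276). I'll compute the bar's lateral offset.

Run:
```python
import pickle
from h import *
from plant import telemetry
D=pickle.load(open("c4.pkl","rb")); r=D["wrist"]
b=r["img"][10:90,170:330,::-1]
cv2.imwrite("pics/w4c.png",cv2.resize(b,None,fx=5,fy=5,interpolation=cv2.INTER_CUBIC))
T=r["camera_from_world"]; print("cam",-T[:3,:3].T@T[:3,3])
C=np.array([onz(r,p,14) for p in [(128,30),(367.5,30),(345,292),(150,293)]])
print([np.linalg.norm(C[i]-C[(i+1)%4]).round(1) for i in range(4)],C.mean(0))
v=C[1]-C[0]+C[2]-C[3]; w=C[3]-C[0]+C[2]-C[1]
print("yaw x",np.degrees(np.arctan2(-v[1],-v[0])),"y",np.degrees(np.arctan2(w[1],w[0]))-90)
s=telemetry.get_state();print(s["t"],s["tool_pos"],s["orientation"].round(3).tolist())
```

```text
cam [593.72122871 -35.87452921 313.49553841]
[np.float64(196.7), np.float64(247.4), np.float64(201.7), np.float64(248.6)] [617.66476926  37.01013701  14.        ]
yaw x -16.168205103686805 y -16.536196898857938
7.7 [616.88554876  40.26124529 179.58963324] [[-0.281, -0.96, 0.0], [-0.96, 0.281, -0.0], [0.0, -0.0, -1.0]]
```

View pics/w4c.png

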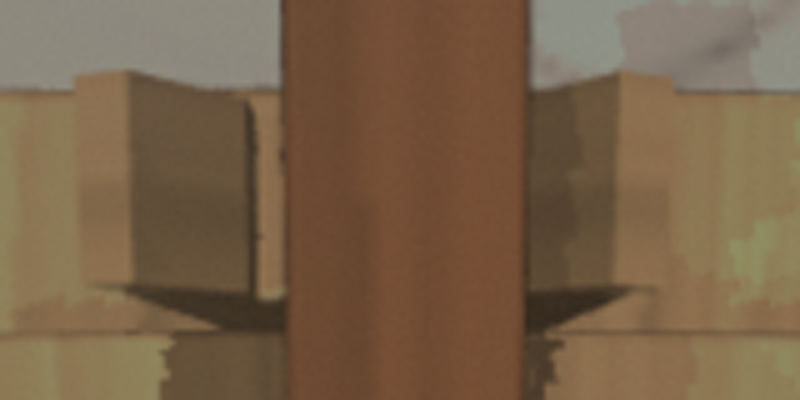

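Run:
```python
import pickle
from h import *
r=pickle.load(open("c4.pkl","rb"))["wrist"]
f=lambda u,v:((u+.5)/5-.5+170,(v+.5)/5-.5+10)
a=np.radians(-16.5); X=np.array([np.cos(a),np.sin(a),0]);Y=np.array([-X[1],X[0],0]); O=np.array([617.4,37.4,0])
st=lambda p:(np.array([(p-O)@X,(p-O)@Y])).round(1)
for n,p,z in [("mouthL",(127,72),153),("mouthR",(622,72),153),("mouthL2",(133,285),153),("mouthR2",(612,285),153),("outL",(75,75),153),("outR",(672,75),153),
 ("bartopL",(284,20),167),("bartopR",(529,20),167),("barL",(289,390),167),("barR",(526,390),167)]: print(n,st(onz(r,f(*p),z)))
g=lambda p,z:st(onz(r,p,z))
print("block near end",g((233,214),191),g((270,214),191))
print("bar far", g((234,340),167),g((272,340),167))
```

```text
mouthL [  22.2 -104.1]
mouthR [ -20.8 -104.2]
mouthL2 [ 22.3 -86.2]
mouthR2 [-20.5 -86.3]
outL [  26.8 -103.9]
outR [ -25.2 -104. ]
bartopL [   7.6 -105.5]
bartopR [ -11.7 -105.6]
barL [  7.5 -77.1]
barR [-12.  -77.1]
block near end [  4.6 -30.5] [ -9.6 -30.5]
bar far [ 6.4 50.7] [-13.9  50.6]
```

```bash
python3 - <<'E'
import pickle
from h import *
r=pickle.load(open("c4.pkl","rb"))["wrist"]
b=r["img"][195:300,200:300,::-1]
cv2.imwrite("pics/w4d.png",cv2.resize(b,None,fx=5,fy=5,interpolation=cv2.INTER_CUBIC))
E
python3 plan.py 617.6 37.3 149.7 163.5
```

```text
shift units now-frame [ 0.053 -0.03   0.598] turn units [-0.004 -0.002  0.028]
shift units target-frame [ 0.053 -0.031  0.598]
7.7 [616.9  40.3 179.6] [ 0.32  0.41  0.18  0.   -1.34 -0.6 ] [-0.6 -0.5 -1.4] 15.087713267561114
```

View pics/w4d.png

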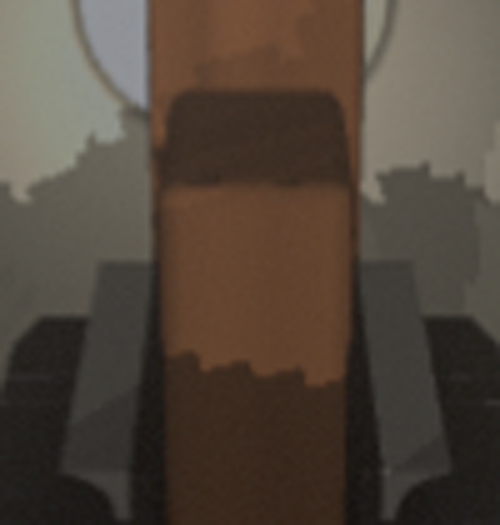

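Run:
```python
import pickle
from h import *
r=pickle.load(open("c4.pkl","rb"))["wrist"]
a=np.radians(-16.5); X=np.array([np.cos(a),np.sin(a),0]);Y=np.array([-X[1],X[0],0]); O=np.array([617.4,37.4,0])
st=lambda p:(np.array([(p-O)@X,(p-O)@Y])).round(1)
f=lambda u,v:((u+.5)/5-.5+200,(v+.5)/5-.5+195)
for p,z in [((162,185),191),((350,185),191),((170,91),167),((340,91),167)]: print(st(onz(r,f(*p),z)))
```

```text
[  5.1 -23.1]
[ -9.6 -23.1]
[  5.6 -22. ]
[-10. -22.]
```

>>> apply_moves([
  [1, [0.05, -0.055, 0], [0, 0, 0.05]],
  [1, [0, 0, 0], [0, 0, 0]],
  [1, [0, 0, 0.1], [0, 0, 0]],
  [1, [0, 0, 0.1], [0, 0, 0]],
  [1, [0, 0, 0], [0, 0, 0]],
])

```text
t: 8.2
tool_pos: [618.1, 36.7, 168.0]
orientation: [[-0.287, -0.958, -0.002], [-0.958, 0.287, -0.0], [0.001, 0.002, -1.0]]
contact_force: [-0.3, -0.4, -1.8]
width: 15.1
```

```bash
python3 plan.py 617.6 37.3 149.7 163.4
python3 - <<'E'
from plant import telemetry, read_camera
from h import *
import pickle
r=read_camera("wrist");pickle.dump(r,open("w5.pkl","wb"))
b=r["img"][0:90,170:330,::-1]
cv2.imwrite("pics/w5c.png",cv2.resize(b,None,fx=5,fy=5,interpolation=cv2.INTER_CUBIC))
E
```

```text
shift units now-frame [-0.008  0.013  0.367] turn units [ 0.019 -0.007 -0.013]
shift units target-frame [-0.008  0.014  0.367]
8.2 [618.1  36.7 168. ] [ 0.31  0.42  0.17 -0.   -1.32 -0.6 ] [-0.3 -0.4 -1.8] 15.129528273351166
```

View pics/w5c.png

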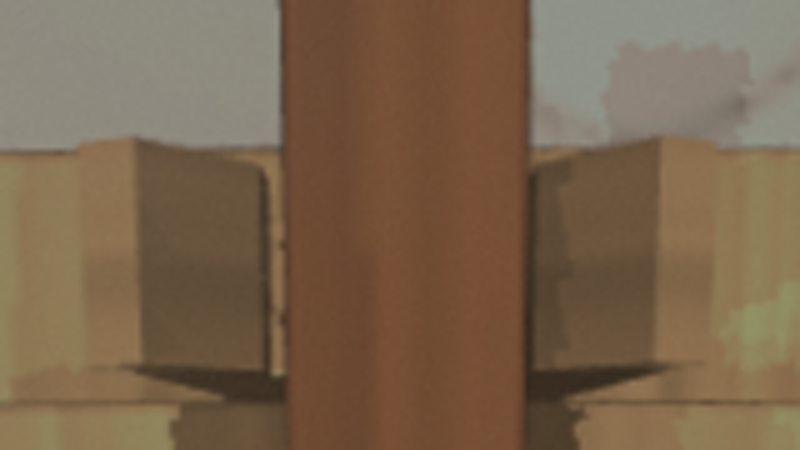

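>>> apply_moves([
  [1, [0, -0.01, 0.1], [0, 0, 0]],
  [1, [0, 0, 0.1], [0, 0, 0]],
  [1, [0, 0, 0.05], [0, 0, 0]],
  [1, [0, 0, 0], [0, 0, 0]],
])

```text
t: 8.65
tool_pos: [618.9, 36.6, 156.0]
orientation: [[-0.287, -0.958, -0.001], [-0.958, 0.287, -0.0], [0.001, 0.001, -1.0]]
contact_force: [0.4, -0.8, -2.2]
width: 15.1
```

>>> apply_moves([
  [1, [0, 0, 0.05], [0, 0, 0]],
  [1, [0, 0, 0.03], [0, 0, 0]],
  [1, [0, 0, 0], [0, 0, 0]],
])

```text
t: 8.95
tool_pos: [619.1, 36.7, 152.5]
orientation: [[-0.287, -0.958, -0.0], [-0.958, 0.287, -0.0], [0.0, 0.0, -1.0]]
contact_force: [-0.3, 0.1, -1.0]
width: 15.3
```

```bash
python3 plan.py 617.6 37.3 149.7 163.4
python3 - <<'E'
from plant import telemetry, read_camera
from h import *
r=read_camera("wrist")
cv2.imwrite("pics/w6.png",r["img"][:,:,::-1])
r=read_camera("side")
c=r["img"][150:250,190:290,::-1]
cv2.imwrite("pics/side6c.png",cv2.resize(c,None,fx=6,fy=6,interpolation=cv2.INTER_CUBIC))
E
```

```text
shift units now-frame [-0.004  0.033  0.056] turn units [ 0.004 -0.001 -0.011]
shift units target-frame [-0.004  0.033  0.056]
8.95 [619.1  36.7 152.5] [ 0.31  0.43  0.14 -0.   -1.28 -0.6 ] [-0.3  0.1 -1. ] 15.274900812278144
```

View pics/w6.png

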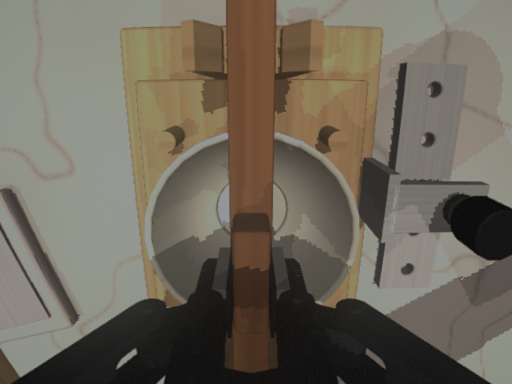

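View pics/side6c.png

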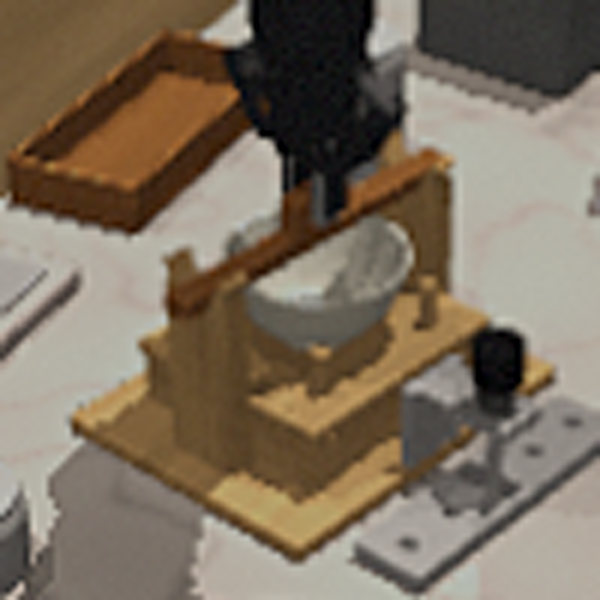

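The bar is down between the lips at both uprights, and there's no contact load yet. I'll lower it the last few mm.

>>> apply_moves([
  [1, [0, 0, 0.03], [0, 0, 0]],
  [1, [0, 0, 0.02], [0, 0, 0]],
  [1, [0, 0, 0], [0, 0, 0]],
])

```text
t: 9.35
tool_pos: [619.1, 36.6, 150.0]
orientation: [[-0.287, -0.958, -0.0], [-0.958, 0.287, -0.0], [0.0, 0.0, -1.0]]
contact_force: [-0.1, 1.0, -1.3]
width: 15.2
```

>>> apply_moves([
  [1, [0, 0, 0.02], [0, 0, 0]],
  [1, [0, 0, 0], [0, 0, 0]],
])

```text
t: 9.55
tool_pos: [619.4, 36.6, 149.7]
orientation: [[-0.287, -0.958, 0.001], [-0.958, 0.287, -0.0], [-0.0, -0.001, -1.0]]
contact_force: [-0.9, -0.3, 0.9]
width: 15.2
```

>>> apply_moves([
  [1, [0, 0, 0.02], [0, 0, 0]],
  [1, [0, 0, 0], [0, 0, 0]],
])

```text
t: 9.75
tool_pos: [619.4, 36.6, 149.6]
orientation: [[-0.286, -0.958, 0.001], [-0.958, 0.286, -0.0], [-0.0, -0.001, -1.0]]
contact_force: [-2.6, 0.0, 5.1]
width: 15.3
```

Contact at TCP z 149.6, the expected seated height (149.7). I'll ease off and release.

>>> apply_moves([
  [1, [0, 0, -0.02], [0, 0, 0]],
  [0.8, [0, 0, 0], [0, 0, 0]],
  [0.6, [0, 0, 0], [0, 0, 0]],
  [0.5, [0, 0, 0], [0, 0, 0]],
  [0.5, [0, 0, 0], [0, 0, 0]],
])

```text
t: 10.25
tool_pos: [619.3, 36.6, 149.2]
orientation: [[-0.287, -0.958, -0.0], [-0.958, 0.287, -0.0], [0.0, 0.0, -1.0]]
contact_force: [-0.5, 0.2, -0.2]
width: 42.5
```

>>> apply_moves([
  [0.4, [0, 0, -0.2], [0, 0, 0]],
  [0.4, [0, 0, -0.4], [0, 0, 0]],
  [0.4, [0, 0, -0.5], [0, 0, 0]],
  [0.4, [0, 0, -0.4], [0, 0, 0]],
  [0.4, [0, 0, 0], [0, 0, 0]],
])

```text
t: 10.75
tool_pos: [621.0, 36.6, 228.9]
orientation: [[-0.287, -0.958, 0.007], [-0.958, 0.287, 0.001], [-0.003, -0.007, -1.0]]
contact_force: [0.5, 0.1, 0.6]
width: 51.0
```

```bash
python3 - <<'E'
from plant import telemetry, read_camera
from h import *
import pickle
r=read_camera("wrist");pickle.dump(r,open("w7.pkl","wb"))
cv2.imwrite("pics/w7.png",r["img"][:,:,::-1])
r=read_camera("side");pickle.dump(r,open("s7.pkl","wb"))
c=r["img"][150:250,190:290,::-1]
cv2.imwrite("pics/side7c.png",cv2.resize(c,None,fx=6,fy=6,interpolation=cv2.INTER_CUBIC))
E
python3 plan.py 478.5 78.5 180 163.4
```

```text
shift units now-frame [0.01  2.942 0.898] turn units [-0.011  0.01  -0.011]
shift units target-frame [0.006 2.941 0.902]
10.85 [619.5  36.8 225.1] [ 0.31  0.4   0.28 -0.   -1.45 -0.6 ] [0.2 0.2 0.8] 51.17587391771326
```

View pics/w7.png

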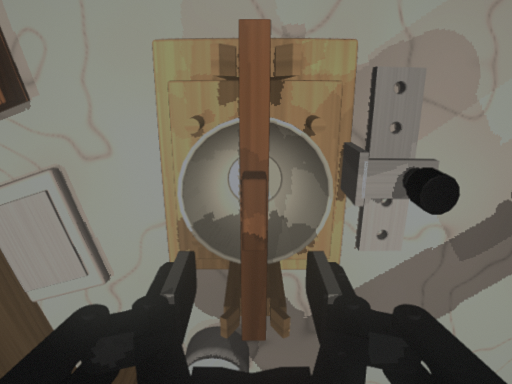

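View pics/side7c.png

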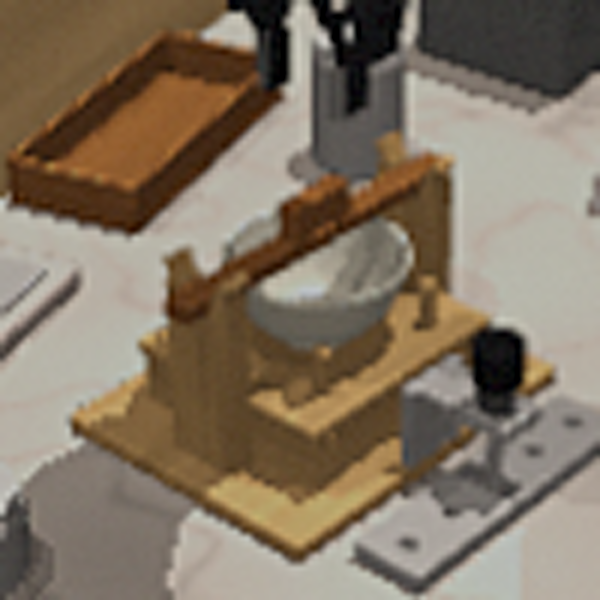

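The bar lies released in both notches, ends at (239–271, 20) and (242–266, 340), and the knob is at (434,191). I'll check centring and measure the knob.

Run:
```python
import pickle
from h import *
r=pickle.load(open("w7.pkl","rb")); s=pickle.load(open("s7.pkl","rb"))
a=np.radians(-16.5); X=np.array([np.cos(a),np.sin(a),0]);Y=np.array([-X[1],X[0],0]); O=np.array([617.4,37.4,0])
st=lambda p:(np.array([(p-O)@X,(p-O)@Y])).round(1)
for p in [(239,20),(271,20),(242,340),(266,340)]: print(st(onz(r,p,137)))
# uprights
C=np.array([onz(r,p,14) for p in [(153,39),(357,39)]]); print([st(c) for c in C])
# knob top ellipse centre in wrist via dark mask
b=cv2.resize(r["img"][150:230,390:480,::-1],None,fx=6,fy=6,interpolation=cv2.INTER_CUBIC)
b=cv2.convertScaleAbs(b,alpha=2.5); cv2.imwrite("pics/w7k.png",b)
```

```text
[  10.7 -119.4]
[  -8.8 -119.3]
[ 11.4 119. ]
[ -8.5 118.9]
[array([  98.3, -125.2]), array([ -97.5, -124.8])]
```

View pics/w7k.png

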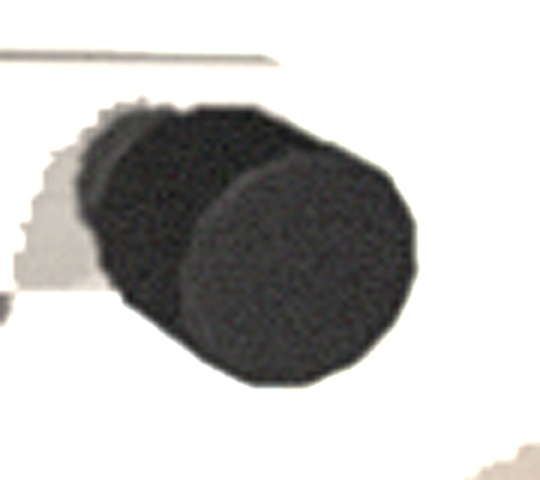

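Run:
```python
import pickle
from h import *
r=pickle.load(open("w7.pkl","rb"))
print(onz(r,(439.6,194.1),116))
```

```text
[479.33698702  77.12257341 116.        ]
```

>>> apply_moves([
  [0.2, [0, 0.3, 0], [0, 0, 0]],
  [0.1, [0, 0.6, 0], [0, 0, 0]],
  [0, [0, 0.7, 0], [0, 0, 0]],
  [0, [0, 0.7, 0], [0, 0, 0]],
  [0, [0, 0.5, 0], [0, 0, 0]],
])

```text
t: 11.35
tool_pos: [482.8, 76.9, 223.5]
orientation: [[-0.287, -0.958, -0.002], [-0.958, 0.287, -0.0], [0.001, 0.002, -1.0]]
contact_force: [-0.6, -0.1, -1.0]
width: 85.5
```

>>> apply_moves([
  [0, [0, 0.14, 0], [0, 0, 0]],
  [0, [0, 0, 0.4], [0, 0, 0]],
  [0, [0, 0, 0.5], [0, 0, 0]],
  [0, [0, 0, 0.3], [0, 0, 0]],
  [0, [0, 0, 0], [0, 0, 0]],
])

```text
t: 11.85
tool_pos: [477.0, 78.1, 161.6]
orientation: [[-0.287, -0.958, -0.006], [-0.958, 0.287, -0.002], [0.004, 0.005, -1.0]]
contact_force: [-0.2, 0.6, 0.6]
width: 85.4
```

```bash
python3 plan.py 478.7 78 91 163.4;  python3 - <<'E'
from plant import telemetry, read_camera
from h import *
import pickle
r=read_camera("wrist");pickle.dump(r,open("w8.pkl","wb"))
print(proj(r,[478.7,78,116]))
cv2.imwrite("pics/w8.png",r["img"][:,:,::-1])
r=read_camera("side");pickle.dump(r,open("s8.pkl","wb"))
c=r["img"][140:260,190:310,::-1]
cv2.imwrite("pics/side8c.png",cv2.resize(c,None,fx=4.8,fy=4.8,interpolation=cv2.INTER_CUBIC))
E
```

```text
shift units now-frame [-0.013 -0.04   1.412] turn units [ 0.045 -0.034 -0.015]
shift units target-frame [-0.007 -0.033  1.412]
11.85 [477.   78.1 161.6] [ 0.49  0.17 -0.2  -0.   -1.2  -0.78] [-0.2  0.6  0.6] 85.44604155714443
[246.67677628 232.67349438]
```

View pics/w8.png

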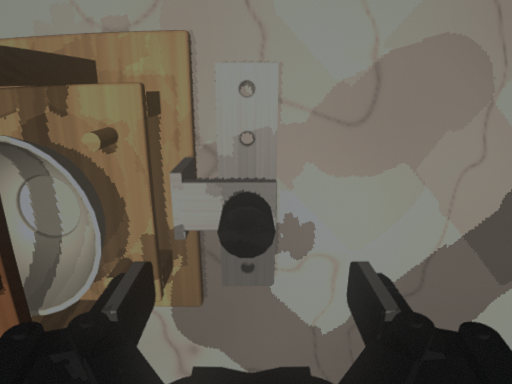

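View pics/side8c.png

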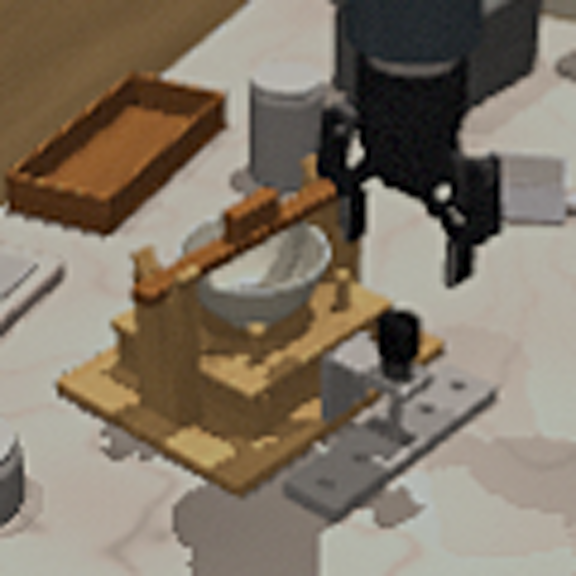

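>>> apply_moves([
  [0.15, [-0.01, -0.03, 0.3], [0, 0, 0]],
  [0.15, [0, 0, 0.4], [0, 0, 0]],
  [0.15, [0, 0, 0.3], [0, 0, 0]],
  [0.15, [0, 0, 0.1], [0, 0, 0]],
  [0.15, [0, 0, 0], [0, 0, 0]],
])

```text
t: 12.45
tool_pos: [480.4, 78.8, 109.6]
orientation: [[-0.287, -0.958, 0.0], [-0.958, 0.287, -0.0], [0.0, -0.0, -1.0]]
contact_force: [-1.1, 0.8, 0.3]
width: 72.7
```

```bash
python3 plan.py 478.7 78 91 163.4
```

```text
shift units now-frame [0.025 0.028 0.372] turn units [-0.002 -0.002 -0.011]
shift units target-frame [0.025 0.028 0.372]
12.45 [480.4  78.8 109.6] [ 0.49  0.21 -0.29  0.   -1.07 -0.78] [-1.1  0.8  0.3] 72.70378302571439
```

>>> apply_moves([
  [0.15, [0.02, 0.03, 0.2], [0, 0, 0]],
  [0.15, [0, 0, 0.17], [0, 0, 0]],
  [0.3, [0, 0, 0], [0, 0, 0]],
  [0.45, [0, 0, 0], [0, 0, 0]],
  [0.5, [0, 0, 0], [0, 0, 0]],
], grip_force=60)

```text
t: 12.95
tool_pos: [478.6, 78.4, 91.1]
orientation: [[-0.287, -0.958, 0.001], [-0.958, 0.287, 0.0], [-0.0, -0.001, -1.0]]
contact_force: [-0.2, 0.1, -0.8]
width: 42.2
```

>>> apply_moves([
  [0.55, [0, 0, 0], [0, 0, 0]],
  [0.6, [0, 0, 0], [0, 0, 0]],
  [0.7, [0, 0, 0], [0, 0, 0]],
])

```text
t: 13.25
tool_pos: [479.7, 78.2, 91.7]
orientation: [[-0.286, -0.958, 0.003], [-0.958, 0.286, -0.0], [-0.001, -0.003, -1.0]]
contact_force: [3.9, -1.9, 2.6]
width: 32.7
```

>>> apply_moves([
  [1, [0, -0.02, 0], [0, 0, 0]],
  [1, [0, 0, 0], [0, 0, 0]],
  [1, [0, 0, 0], [0, 0, 0]],
])

```text
t: 13.55
tool_pos: [479.7, 78.2, 91.6]
orientation: [[-0.287, -0.958, 0.001], [-0.958, 0.287, 0.0], [-0.001, -0.001, -1.0]]
contact_force: [0.2, -0.0, 5.5]
width: 32.4
```

>>> apply_moves([
  [1, [0, 0, -0.06], [0, 0, 0]],
  [1, [0, 0, -0.06], [0, 0, 0]],
  [1, [0, 0, -0.06], [0, 0, 0]],
  [1, [0, 0, -0.06], [0, 0, 0]],
  [1, [0, 0, 0], [0, 0, 0]],
])

```text
t: 14.05
tool_pos: [479.7, 78.2, 102.3]
orientation: [[-0.287, -0.958, 0.0], [-0.958, 0.287, 0.0], [-0.0, -0.0, -1.0]]
contact_force: [7.3, -1.3, -7.7]
width: 32.9
```

>>> apply_moves([
  [1, [0, 0, -0.06], [0, 0, 0]],
  [1, [0, 0, -0.06], [0, 0, 0]],
  [1, [0, 0, -0.04], [0, 0, 0]],
  [1, [0, 0, 0], [0, 0, 0]],
])

```text
t: 14.45
tool_pos: [479.7, 78.2, 109.9]
orientation: [[-0.287, -0.958, 0.0], [-0.958, 0.287, 0.0], [-0.0, -0.0, -1.0]]
contact_force: [8.5, -2.2, -9.5]
width: 32.3
```

>>> apply_moves([
  [1, [0, -0.03, -0.03], [0, 0, 0]],
  [1, [0, 0, -0.03], [0, 0, 0]],
  [1, [0, 0, 0], [0, 0, 0]],
])

```text
t: 14.75
tool_pos: [479.7, 78.1, 112.7]
orientation: [[-0.287, -0.958, -0.002], [-0.958, 0.287, 0.001], [-0.0, 0.003, -1.0]]
contact_force: [1.9, 3.3, -11.1]
width: 32.7
```

>>> apply_moves([
  [1, [0, 0, -0.02], [0, 0, 0]],
  [1, [0, 0, 0], [0, 0, 0]],
])

```text
t: 14.95
tool_pos: [479.7, 78.1, 113.8]
orientation: [[-0.287, -0.958, -0.002], [-0.958, 0.287, 0.001], [-0.0, 0.002, -1.0]]
contact_force: [2.4, 4.9, -12.9]
width: 32.6
```

>>> apply_moves([
  [1, [0, 0, -0.02], [0, 0, 0]],
  [1, [0, 0, 0], [0, 0, 0]],
])

```text
t: 15.15
tool_pos: [479.7, 78.1, 113.9]
orientation: [[-0.287, -0.958, -0.003], [-0.958, 0.287, 0.001], [-0.0, 0.003, -1.0]]
contact_force: [4.4, 5.1, -20.2]
width: 32.5
```

>>> apply_moves([
  [1, [0, 0, -0.02], [0, 0, 0]],
  [1, [0, 0, 0], [0, 0, 0]],
])

```text
t: 15.35
tool_pos: [479.6, 78.1, 114.0]
orientation: [[-0.288, -0.958, -0.003], [-0.958, 0.288, 0.001], [0.0, 0.003, -1.0]]
contact_force: [8.5, 4.3, -26.7]
width: 32.5
```

>>> apply_moves([
  [1, [0, 0, 0.02], [0, 0, 0]],
  [1, [0, 0, 0], [0, 0, 0]],
  [1, [0, 0, 0], [0, 0, 0]],
])

```text
t: 15.65
tool_pos: [479.7, 78.1, 114.0]
orientation: [[-0.287, -0.958, -0.003], [-0.958, 0.287, 0.001], [-0.0, 0.003, -1.0]]
contact_force: [5.0, 5.9, -20.5]
width: 32.5
```

Run:
```python
from plant import telemetry, read_camera
from h import *
for n in ["wrist","side","top"]:
    r=read_camera(n)
    if n=="side":
        c=r["img"][140:260,190:310,::-1]; c=cv2.resize(c,None,fx=4.8,fy=4.8,interpolation=cv2.INTER_CUBIC)
    else: c=r["img"][:,:,::-1]
    cv2.imwrite(f"pics/{n}9.png",c)
s=telemetry.get_state(); print(s["t"],s["tool_pos"],s["contact_force"],s["width"])
```

```text
15.8 [479.68088603  78.09642088 113.92735351] [  5.55189187   4.76945636 -19.83135981] 32.4323552287224
```

View pics/side9.png

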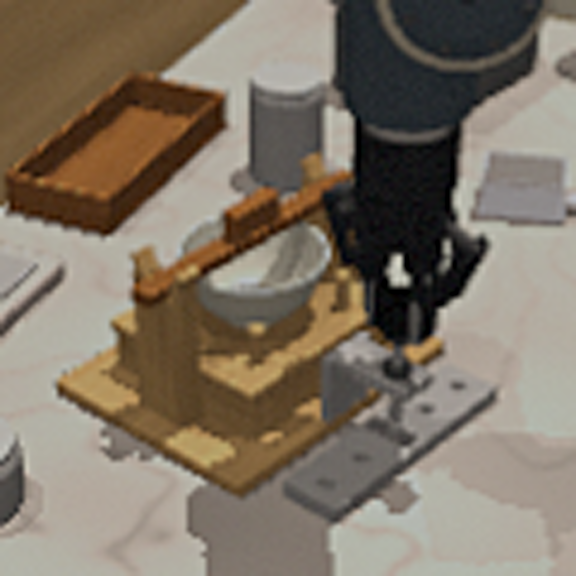

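View pics/wrist9.png

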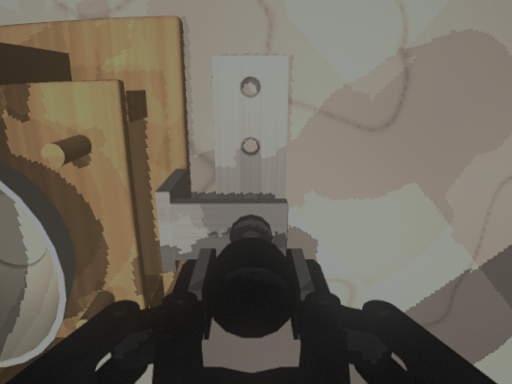

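View pics/top9.png

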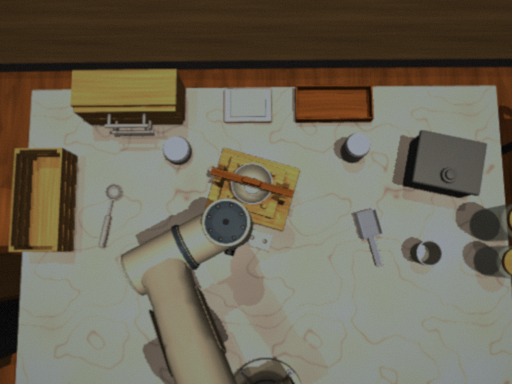

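The side view shows the knob raised in the jaws at about (400,310) with the neck showing below it. The bar still sits in both notches, and the bowl and the other items look unmoved in the top view. I'm handing the job in.

```bash
python3 -c "
from plant import manip,telemetry
print(manip.close_job()); s=telemetry.get_state(); print(s['t'],s['tool_pos'],s['contact_force'],s['width'])"
```

```text
the job is handed in; nothing more can be done
None
the job is handed in; nothing more can be done
```

The bar is seated and released across both uprights. The job was handed in at about 15.8 s with the gripper still holding the lock pin fully up; no verdict was reported.

- **Bar:** It was lowered until it touched down at the expected seated height. After release it measured about 1.2 mm off centre in x, inside the notches' 2.5 mm play, and 0.2 mm off in y. The pin was untouched until then.
- **Pin:** I gripped the knob at 60 N and lifted it 22.3 mm against the 22 mm stop. Past that point the force rose to about 27 N with no further movement, so I eased to about 20 N and held there.
- **Last check:** The final pictures, by eye, showed the knob raised, the bar still in both notches, and the bowl and other items in place. The arm readings were steady.
- **Imperfect:** A sideways load of about 7 N remained on the knob, because the grip was slightly off its axis. Single position readings also scattered by 1–3 mm, so I set the bar's final alignment from the wrist camera.

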